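Unclamp the glued knife handle and set it in the sanding jig

ROBOT

A 6-joint arm with a two-finger parallel gripper is mounted at the origin on the work surface. World frame = base frame: x ahead of the robot, y to its left, z up, the work surface at z = 0. Lengths are in m, angles in rad, forces in N, time in s.
With the tool pointing down it reaches from about 0.375 to 0.9 m from the base axis. Payload 3.1 kg.
Tool frame: the origin (TCP) lies midway between the tips of the shut fingers; the grasp point (between the pads) lies 19 mm behind it (pinch_z is the distance from the TCP to the grasp point, in m); z points along the fingers, y is the line along which they close (so a half turn about z gives the same grasp; the last joint's range is limited). The gripper opens to 85 mm and grips with 20 to 120 N. Pads are 22 mm wide; open, the fingers measure 114 mm over their backs; the gripper's body (76 mm by 85 mm) begins 54 mm behind the grasp point. The pads swing forward as they close: fully open they stand 13 mm farther back than shut.
Start: joints at [-1.411, 0.527, 1.433, -0, 1.181, -0.178], TCP at [0.208, -0.589, 0.231] pointing down, gripper open.
Joint ranges: [-3.08, 3.08], [-0.75, 2.2], [0.22, 2.44], [-1.43, 4.57], [0, 2.65], [-2.85, 2.85]. Speed limits (rad/s): [2.79, 2.79, 3.14, 3.14, 3.14, 3.14].

INTERFACE

Orientations are given as a unit quaternion [x, y, z, w].
In Python, from station import sense, snapshot, camera_params, sign_off, pinch_z gives the robot as it stands. The module is installed in compiled form; this text tells all that it offers.
- The arm moves only by the shell command python3 -m handwheel 'ROWS' [FORCE]. ROWS is JSON, a list that holds one entry, the list of rows, each a list of 7 numbers: the turn, a rotation vector about the tool's x, y, z in degrees, then the shift along the tool's x, y, z in m, then the opening, from 0 (shut) to 1 (fully open). A call has 1 to 20 rows; each row shifts and turns the commanded pose from where the row before left it, along the tool's axes as they then stand; what a row does not reach is not made up. A row lasts 1/8 s, in which the tool goes at most 62.5 mm and 10.7 degrees, less where a joint would pass 70% of its speed; a pose out of reach is approached as far as the arm can. A call with a gripper value outside its range is refused whole. The fingers move at their own pace and stop on an object; FORCE is the grip in N (left out, the last holds). Time passes only in rows, so rows that do not move let the fingers close. It gives the time, the measured TCP pose, the force, the opening and the grip force at its end, in the units of the state.
- sense(): the state, without advancing time (a new reading comes with each control period).
- snapshot(name): name is "side" or "top"; returns the picture (400x640x3 uint8, red, green, blue); there is no depth.
- camera_params(name): a dict with "fx", "fy", "cx", "cy" (pixels), "k1" (the pictures are not rectified: a ray, as slopes to the right and down, at radius r is drawn at 1 + k1 r^2 times it, then the intrinsics apply), "world_to_cam" (4x4, takes a point from world to camera coordinates). Camera axes: x right, y down, z forward; pixel columns grow to the right and rows downward; lengths in m; the calibration is good to about 2 mm. A picture is of the moment at which its call begins. camera_params takes no time and is no camera call.
- sign_off(): hands the job in; it is judged then, once.
The state is a dict: "t": time; "q": joint angles; "qd": joint speeds; "tau": joint torques, N m; "tcp_pos": TCP position; "tool_rot": TCP orientation; "force": force on the tool from outside, world axes, zero at the start; "ft_torque": the same for the moment, N m; "finger_gap": opening from 0.0 (shut) to 1.0 (fully open); "gripper_force": force on a finger pad.
Only numpy, scipy, OpenCV 4.12 (cv2) and the standard library are available. Lean on these libraries where they do the work, as an engineer would, in place of code of your own. Each camera call takes 0.05 s, during which the arm holds its last target. There are 200 camera calls.

TASK

The glue on the knife handle block has set: lift the ratchet pawl of the bench clamp, slide its bar back all the way and take the block out. Set it down on the free bench so that you can take it again by its two ends, then lay it gently, not dropped, on the floor of the sanding jig's channel and slide it home so that its brass end bears against the jig's stop. Leave the clamp open, and leave the bottle, jar, tin and sanding block where they stand.

Things in the scene. Friction and masses are not known exactly. Their poses are not given: they have to be found in the camera images.
- clamp: Low grey steel ratchet clamp screwed to the bench; mm here. Origin on the bench under its middle; x axis along the bar towards the fixed jaw, z up. Base plate 245 x 80 x 8, x = -125 to 120. Fixed jaw 44 wide, x = 90.5 to 110.5, top z = 54. Two posts 20 x 8 at x = -105, y = +-15, top z = 66, carry the pawl's hinge. The bar (16 x 16, z 22 to 38) ends at x = -150 when clamped.
- clamp_bed (a point): Middle of the bed the block rests on: x = 60, z = 12 mm in the clamp's frame. Ribs 4 mm high (tops z = 16) make a pocket: along both sides (y = 17.5 to 21.5 each side) and across the -x end. Fixed jaw and pocket leave no room for a finger at the block's ends, so here it is taken across its 30 mm width.
- clamp_bar (a joint): How far the bar with its moving jaw has slid back along the clamp's -x, in m: 0 clamped, 0.045 all the way. About 2.5 N friction, stays where left; locked by the ratchet teeth while the pawl is down. Moving jaw 36 wide, at 0 from x = 9.5 to 29.5 mm, z 18 to 58; its lip (z 52 to 58) hangs 6 mm over the block's end and holds it down until the bar is back.
- bar_knob (a point): Top centre of the upright round steel knob on the moving jaw, by which the bar is pulled: diameter 16, 38 tall, z = 58 to 96. In the clamp's frame at x = 19.5 mm minus the bar's travel, y = 0. Turns with the clamp.
- pawl (a joint): Angle of the ratchet pawl in rad: 0 down in the teeth, up to 0.9 lifted; clear of the rack from 0.25 on. Stiff hinge (about 2 N at the tab): it stays where it is left. Its axis is the clamp's y through point pawl_hinge; lifting swings the tab up and towards the clamp's -x.
- pawl_tab (a point): Top centre of the pawl's upright steel lifting tab: 14 (along clamp x) x 12 (along clamp y), standing 29 mm tall above the 12 wide pawl arm. With the pawl down it is at x = -61, y = 0, z = 91 in the clamp's frame, that is 44 mm along +x and 33 mm above the hinge.
- pawl_hinge (a point): Point on the pawl's hinge axis, at x = -105, y = 0, z = 58 mm in the clamp's frame.
- block: The work: a knife handle block, dark wood with a brass bolster plate 8 mm thick glued to its +x end. 60 long (x), 30 wide (y), 38 tall (z), about 140 g. Origin at the centre of its underside. It starts in the clamp with the brass end against the fixed jaw.
- bolster_face (a point): Lower middle of the block's brass end face, 30 mm along the block's x from its origin.
- jig: Sanding jig screwed to the bench; mm here. Plywood base 160 x 80 x 10, origin on the bench under its centre. Straight channel along its x: floor z = 10, 40 wide (y = +-20), from x = -75 to the stop's face at x = 65, open at the top and the -x end. The aluminium walls (8 thick) and stop (13) reach z = 60, above the block lying in it; its 5 mm play each side leaves no room for fingers beside it.
- jig_stop (a point): Middle of the foot of the stop's face, on the channel floor: x = 65, y = 0, z = 10 mm in the jig's frame.
- spray_bottle: Clear plastic bottle with cap, diameter 68, 190 tall, upright; origin at the centre of its underside. Bystander.
- glue_jar: Amber jar with a black lid, diameter 64, 80 tall, upright; origin at the centre of its underside. Bystander.
- tin: Plain metal tin, diameter 72, 100 tall, upright; origin at the centre of its underside. Bystander.
- sanding_block: Cork sanding block 85 x 45 x 24, lying flat; origin at the centre of its underside, long side along its x. Bystander.

How it is judged:
By the outcome, as a careful person would: the job done as asked, in the order asked, and still so for the second after the job is handed in, with the robot touching nothing.
It also fails if it takes over 72 s, if anything falls off the work surface, if the arm or the gripper's body presses on something with over 40 N, if the wrist force passes 120 N, or if a joint passes its speed limit or range.

## Working session

There is one attempt and no reset: what is moved stays moved. The work goes in short steps, Python scripts to look and compute and a shell command to move; the robot and the scene stay as the last step left them, time stands still between calls to the robot, and variables do not carry over. Pictures are saved under pics/ and viewed, at most 10 in all, crops included, and the job is handed in when it is done.

```bash
mkdir -p pics
python3 - <<'E'
from station import *
import cv2
for n in("top","side"):
    cv2.imwrite(f"pics/{n}0.png",snapshot(n)[:,:,::-1]); p=camera_params(n); print({k:(v if k!="world_to_cam" else [[round(float(a),3) for a in r] for r in v]) for k,v in p.items()})
s=sense();print(s["t"],s["tcp_pos"],s["tool_rot"],s["finger_gap"],pinch_z)
E
```

```text
{'fx': 457.08066678129984, 'fy': 457.08066678129984, 'cx': 320.8120083318542, 'cy': 190.32397804756584, 'k1': 0.02679051555324509, 'world_to_cam': [[-0.014, -1.0, 0.003, 0.002], [-0.98, 0.013, -0.197, 0.565], [0.197, -0.006, -0.98, 1.304], [0.0, 0.0, 0.0, 1.0]]}
{'fx': 432.5205153236693, 'fy': 432.5205153236693, 'cx': 317.6695166972648, 'cy': 199.09835350954188, 'k1': -0.037258632330913144, 'world_to_cam': [[-0.998, -0.066, 0.015, 0.57], [-0.055, 0.654, -0.754, 0.09], [0.04, -0.753, -0.657, 1.119], [0.0, 0.0, 0.0, 1.0]]}
0.1 [ 0.20764427 -0.5888227   0.23045393] [ 9.85686692e-01  1.68584704e-01  7.84606819e-06 -9.70991950e-04] 1.0013723290741645 0.0187
```

View pics/top0.png

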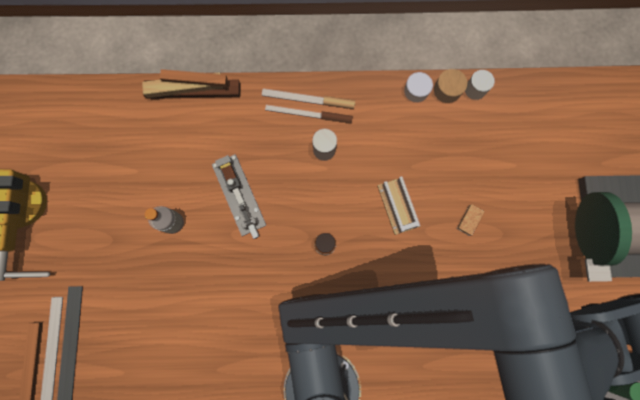

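View pics/side0.png

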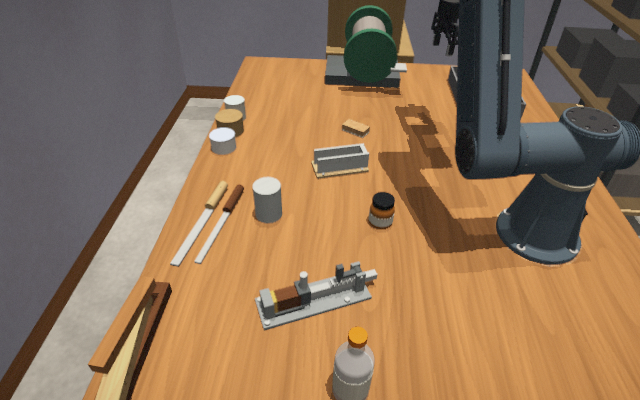

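The top view shows the clamp at about (240,197), with the fixed jaw at the upper left (228,165) and the bar end at (254,234). The jig is at about (400,205), the jar at (325,243), the tin at (325,143), the bottle at (165,218) and the sanding block at (471,220). The side view shows the same, with the knob at (303,280) and the tab at (340,270). I'll enlarge both.

Run:
```python
import cv2,numpy as np
t=cv2.imread("pics/top0.png");s=cv2.imread("pics/side0.png")
z=lambda im,x,y,w,h,k:cv2.resize(im[y:y+h,x:x+w],None,fx=k,fy=k,interpolation=cv2.INTER_CUBIC)
a=z(t,200,145,80,100,5);b=z(t,365,165,80,100,5)   # 400x500 each
cv2.imwrite("pics/c1.png",np.hstack([a,b]))
cv2.imwrite("pics/c2.png",np.vstack([z(s,250,255,135,75,5.6)[:, :756],cv2.copyMakeBorder(z(s,300,135,135,45,3.8),0,0,0,756-513,cv2.BORDER_CONSTANT)]))
```

```text
(no output)
```

View pics/c1.png

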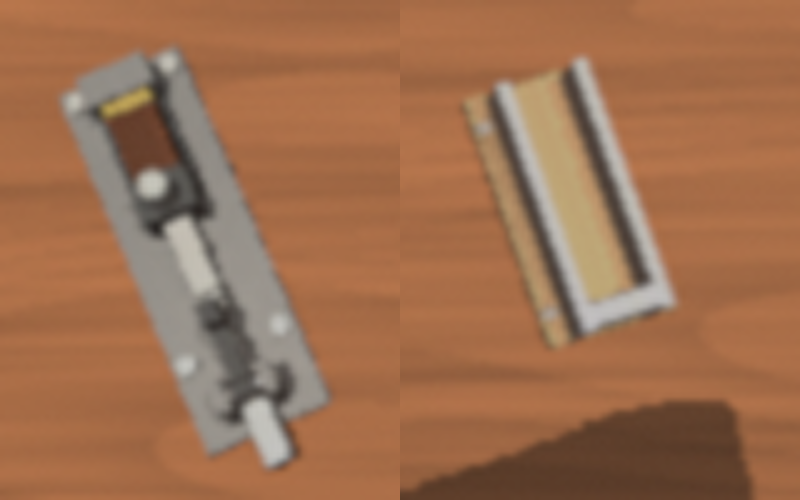

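View pics/c2.png

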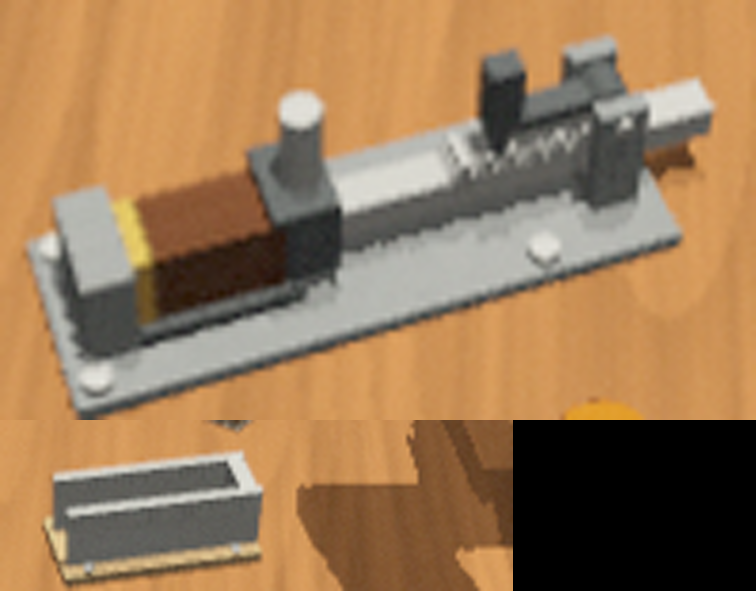

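The top crop shows the clamp base corners at (62,95), (178,47), (328,400) and (210,455), the knob at (152,184) and the tab at (212,308). The jig's stop is at its near end, with wall corners at (492,88), (590,57), (678,305) and (583,335). The side crop has the knob at (301,109), the tab at (503,62) and the jig corners. I'll fit both poses.

```bash
cat > h.py <<'E'
import numpy as np, cv2
from scipy.optimize import least_squares
from scipy.spatial.transform import Rotation as R
from station import *
def proj(n,P):
    p=camera_params(n);T=np.array(p["world_to_cam"]);c=np.atleast_2d(P)@T[:3,:3].T+T[:3,3]
    s=c[:,:2]/c[:,2:];s=s*(1+p["k1"]*(s**2).sum(1,keepdims=True))
    return s*[p["fx"],p["fy"]]+[p["cx"],p["cy"]]
def place(v,L):  # L mm local -> world m
    c,s=np.cos(v[2]),np.sin(v[2]);L=np.atleast_2d(L)/1000.
    return np.c_[v[0]+c*L[:,0]-s*L[:,1],v[1]+s*L[:,0]+c*L[:,1],L[:,2]]
def fit(obs,v0):  # obs {cam:[(local,px)]}
    f=lambda v:np.concatenate([(proj(n,place(v,np.array([o[0] for o in O],float)))-np.array([o[1] for o in O])).ravel() for n,O in obs.items()])
    r=least_squares(f,v0,loss="soft_l1");return r.x,f(r.x).reshape(-1,2)
def ray(n,px,z): # intersect with plane z
    return least_squares(lambda u:(proj(n,[u[0],u[1],z])-px)[0],[.55,0]).x
E
python3 - <<'E'
from h import *
cr=lambda x0,y0,k,L,ox=0,oy=0:[(l,((p[0]-ox+.5)/k-.5+x0,(p[1]-oy+.5)/k-.5+y0)) for l,p in L]
C={"top":cr(200,145,5,[((120,40,8),(62,95)),((120,-40,8),(178,47)),((-125,-40,8),(328,400)),((-125,40,8),(210,455)),((19.5,0,96),(152,184)),((-61,0,91),(212,308))]),
"side":cr(250,255,5.6,[((19.5,0,96),(301,109)),((-61,0,91),(503,62)),((120,40,8),(83,408)),((-125,40,8),(680,238)),((120,-40,8),(30,245))])}
J={"top":cr(365,165,5,[((-75,-28,60),(492,90)),((-75,28,60),(588,58)),((78,28,60),(677,305)),((78,-28,60),(583,333)),((-80,-40,10),(462,103)),((80,-40,10),(552,349)),((65,-20,60),(587,302)),((65,20,60),(645,283))],400),
"side":cr(300,135,3.8,[((78,-28,60),(262,490)),((78,28,60),(240,455)),((-75,-28,60),(66,512)),((-75,28,60),(53,475)),((-80,-40,10),(68,581)),((80,-40,10),(260,555))],0,420)}
for nm,O,v0 in(("clamp",C,[.55,.2,.3]),("jig",J,[.55,-.2,3.4])):
    v,r=fit(O,v0);print(nm,v.round(4),np.degrees(v[2]).round(2));print(r.round(1).tolist())
for n,px,z in(("bottle",(153,214),.19),("jar",(325,243),.08),("tin",(324,138),.1),("sand",(471,219),.024)):print(n,ray("top",px,z).round(3))
E
```

```text
clamp [0.5677 0.2485 0.41  ] 23.49
[[-0.8, 0.6], [-0.1, 0.0], [0.5, 0.5], [-0.3, 0.4], [-0.0, 0.3], [-1.1, 0.8], [-0.3, -0.3], [-0.0, -0.2], [-1.2, 0.3], [0.2, -1.2], [-0.8, -0.8]]
jig [ 0.5221 -0.242   3.4382] 196.99
[[0.5, -0.3], [-1.0, 0.5], [-1.0, -0.3], [-0.3, -0.0], [0.1, 0.2], [-0.5, 0.4], [0.0, 1.1], [1.3, 0.7], [-0.7, 0.3], [-0.7, -0.9], [0.4, 0.8], [-0.4, -0.2], [-1.1, -1.0], [0.2, -1.0]]
bottle [0.48  0.438]
jar [ 0.406 -0.016]
tin [ 0.713 -0.018]
sand [ 0.477 -0.456]
```

```bash
cat >> h.py <<'E'
CL=np.array([.5677,.2485,.41]);JG=np.array([.5221,-.242,3.4382])
def go(xyz,yaw):  # remaining shift (tool axes, mm; as the tool will stand after the turn / as now) and turn to a tool-down pose
    s=sense();Rn=R.from_quat(s["tool_rot"]);y=np.radians(yaw)
    Rt=R.from_matrix(np.array([[np.cos(y),np.sin(y),0],[np.sin(y),-np.cos(y),0],[0,0,-1]]))
    d=np.array(xyz)-s["tcp_pos"]
    print("t",round(s["t"],2),"gap",round(s["finger_gap"],3),"tcp",s["tcp_pos"].round(4),"F",np.round(s["force"],1),"turn",np.degrees((Rn.inv()*Rt).as_rotvec()).round(2),"shift now",(Rn.inv().apply(d)*1e3).round(1),"after",(Rt.inv().apply(d)*1e3).round(1))
E
python3 -m handwheel '[[[0,0,-4.08,0,0,0,1],[0,0,0,0.05,-0.03,0,1],[0,0,0,0.05,-0.03,0,1],[0,0,0,0.05,-0.03,0,1],[0,0,0,0.05,-0.03,0,1],[0,0,0,0.05,-0.03,0,1],[0,0,0,0.05,-0.03,0,1],[0,0,0,0.05,-0.03,0,1],[0,0,0,0.05,-0.03,0,1],[0,0,0,0.025,-0.048,0,1],[0,0,0,0.025,-0.048,0,1],[0,0,0,0.025,-0.048,0,1],[0,0,0,0.025,-0.048,0,1],[0,0,0,0.025,-0.048,0,1],[0,0,0,0.025,-0.048,0,1],[0,0,0,0.025,-0.048,0.03,1],[0,0,0,0.025,-0.048,0.03,1],[0,0,0,0,0,0,1]]]'
python3 -c "
from h import *
go(place(CL,[-61,0,65])[0],23.49)"
```

```text
t: 2.35
tcp_pos: [0.507, 0.2249, 0.1685]
tool_rot: [0.978, 0.206, -0.003, -0.0]
force: [0.6, -0.9, 0.8]
finger_gap: 0.997
gripper_force: 0.0
t 2.35 gap 0.997 tcp [0.507  0.2249 0.1685] F [ 0.6 -0.9  0.8] turn [-0.09  0.3   0.31] shift now [  4.6   2.8 103.5] after [  4.1   2.6 103.5]
```

```bash
python3 -m handwheel '[[[0,0.3,0.3,0.0045,0.0027,0.04,1],[0,0,0,0,0,0.033,1],[0,0,0,0,0,0.03,1],[0,0,0,0,0,0,0.5],[0,0,0,0,0,0,0.3],[0,0,0,0,0,0,0],[0,0,0,0,0,0,0],[0,0,0,0,0,0,0],[0,0,0,0,0,0,0],[0,0,0,0,0,0,0]]]' 25
python3 -c "
from h import *
go(place(CL,[-61,0,65])[0],23.49)
z=lambda im,x,y,w,h,k:cv2.resize(im[y:y+h,x:x+w],None,fx=k,fy=k,interpolation=cv2.INTER_CUBIC)
cv2.imwrite('pics/g1.png',z(snapshot('side'),250,200,150,130,4)[:,:,::-1])"
```

```text
t: 3.6
tcp_pos: [0.5144, 0.2247, 0.0699]
tool_rot: [0.98, 0.2, 0.004, -0.003]
force: [-3.1, 12.2, 5.9]
finger_gap: 0.135
gripper_force: 29.0
t 3.6 gap 0.135 tcp [0.5144 0.2247 0.0699] F [-3.1 12.2  5.9] turn [-0.24 -0.48 -0.39] shift now [-2.7 -0.5  4.9] after [-2.7 -0.6  4.9]
```

View pics/g1.png

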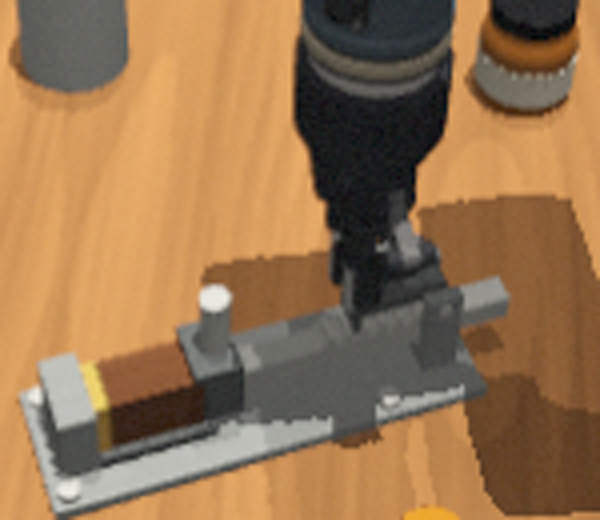

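The fingers hold the tab: the opening of 0.135 equals 11.5 mm, and in the crop they are on it at (370,290). Next I swing it along its arc.

```bash
python3 -m handwheel '[[[0,0,0,0,-0.001,0,0],[0,4.3,0,-0.0005,0,-0.0033,0],[0,4.3,0,-0.0005,0,-0.0033,0],[0,4.3,0,-0.0005,0,-0.0033,0],[0,4.3,0,-0.0005,0,-0.0033,0],[0,4.3,0,-0.0005,0,-0.0033,0],[0,4.3,0,-0.0005,0,-0.0033,0],[0,4.3,0,-0.0005,0,-0.0033,0],[0,4.3,0,-0.0005,0,-0.0033,0],[0,0,0,0,0,0,0],[0,0,0,0,0,0,0]]]'
python3 -c "
from h import *
go(place(CL,[-61,0,65])[0],23.49)"
```

```text
t: 5.03
tcp_pos: [0.5084, 0.2241, 0.0865]
tool_rot: [0.955, 0.197, 0.216, -0.056]
force: [1.6, -23.2, -1.8]
finger_gap: 0.128
gripper_force: 31.1
t 5.03 gap 0.128 tcp [0.5084 0.2241 0.0865] F [  1.6 -23.2  -1.8] turn [ -1.22 -25.79  -0.14] shift now [-6.6  1.7 20.7] after [ 3.1  1.2 21.5]
```

```bash
python3 -m handwheel '[[[0,0,0,0,0.0007,0,0],[0,0,0,0,0,0,0.6],[0,0,0,0,0,0,0.6],[0,0,0,0,0,0,0.6],[0,0,0,0,0,-0.03,0.6],[0,0,0,0,0,-0.04,0.6],[0,-8.6,0,0,0,0,0.6],[0,-8.6,0,0,0,0,0.6],[0,-8.6,0,0,0,0,0.6],[0,0,0,0,0,0,0.6],[0,0,0,0,0,0,0.6]]]'
python3 -c "
from h import *
go(place(CL,[19.5,0,130])[0],23.49)
z=lambda im,x,y,w,h,k:cv2.resize(im[y:y+h,x:x+w],None,fx=k,fy=k,interpolation=cv2.INTER_CUBIC)
cv2.imwrite('pics/g2.png',z(snapshot('side'),250,200,150,130,4)[:,:,::-1])"
```

```text
t: 6.4
tcp_pos: [0.4774, 0.2273, 0.1472]
tool_rot: [0.974, 0.218, 0.038, -0.044]
force: [-0.5, -0.0, -0.1]
finger_gap: 0.598
gripper_force: 0.0
t 6.4 gap 0.598 tcp [0.4774 0.2273 0.1472] F [-0.5 -0.  -0.1] turn [-4.04 -5.33  1.7 ] shift now [108.2  21.3  26. ] after [110.7  16.5  17.2]
```

View pics/g2.png

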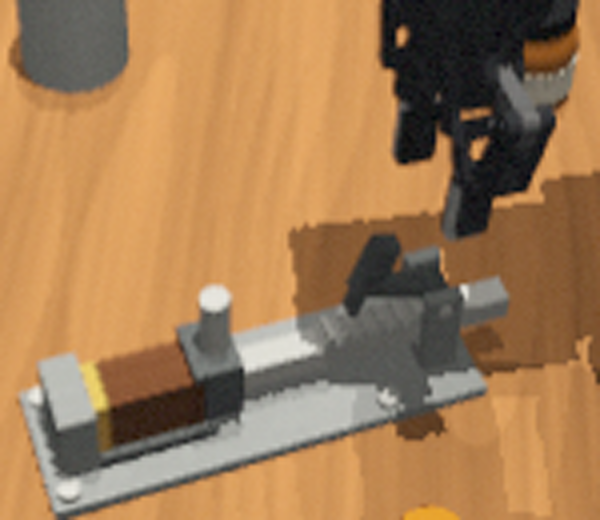

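The tab now leans back and stands clear of the rack at (375,270), so the pawl is lifted by about 0.45 rad. Next, the knob.

```bash
python3 -m handwheel '[[[-4,-5.3,1.7,0,0,0,0.6],[0,0,0,0.037,0.0055,0.006,0.6],[0,0,0,0.037,0.0055,0.006,0.6],[0,0,0,0.0367,0.0055,0.0052,0.6],[0,0,0,0,0,0,0.6],[0,0,0,0,0,0,0.6]]]'
python3 -c "
from h import *
go(place(CL,[19.5,0,66])[0],23.49)"
```

```text
t: 7.2
tcp_pos: [0.585, 0.2554, 0.1298]
tool_rot: [0.979, 0.203, -0.001, -0.0]
force: [0.0, 0.4, -0.2]
finger_gap: 0.601
gripper_force: 0.0
t 7.2 gap 0.601 tcp [0.585  0.2554 0.1298] F [ 0.   0.4 -0.2] turn [-0.03  0.13 -0.06] shift now [ 1.  -0.6 63.8] after [ 0.9 -0.6 63.8]
```

```bash
python3 -m handwheel '[[[0,0,0,0.001,-0.0006,0.034,0.6],[0,0,0,0,0,0.03,0.6],[0,0,0,0,0,0,0.3],[0,0,0,0,0,0,0],[0,0,0,0,0,0,0],[0,0,0,0,0,0,0],[0,0,0,0,0,0,0],[0,0,0,-0.004,0,0,0],[0,0,0,-0.008,0,0,0],[0,0,0,-0.008,0,0,0],[0,0,0,-0.008,0,0,0],[0,0,0,-0.008,0,0,0],[0,0,0,-0.006,0,0,0],[0,0,0,-0.003,0,0,0],[0,0,0,0,0,0,0],[0,0,0,0,0,0,0]]]' 40
python3 -c "
from h import *
go(place(CL,[19.5-45,0,66])[0],23.49)"
```

```text
t: 9.2
tcp_pos: [0.5473, 0.2395, 0.0677]
tool_rot: [0.979, 0.203, 0.002, -0.0]
force: [0.9, 4.6, 6.9]
finger_gap: 0.176
gripper_force: 40.1
t 9.2 gap 0.176 tcp [0.5473 0.2395 0.0677] F [0.9 4.6 6.9] turn [ 0.02 -0.2  -0.07] shift now [-3.2 -0.1  1.7] after [-3.2 -0.1  1.7]
```

```bash
python3 -m handwheel '[[[0,0,0,-0.002,0,0,0],[0,0,0,-0.002,0,0,0],[0,0,0,0,0,0,0],[0,0,0,0,0,0,0]]]'
python3 -c "
from h import *
go(place(CL,[19.5-45,0,66])[0],23.49)"
```

```text
t: 9.7
tcp_pos: [0.5465, 0.2391, 0.0678]
tool_rot: [0.979, 0.203, 0.005, -0.001]
force: [3.6, 8.0, 2.1]
finger_gap: 0.17
gripper_force: 39.7
t 9.7 gap 0.17 tcp [0.5465 0.2391 0.0678] F [3.6 8.  2.1] turn [ 0.03 -0.58 -0.1 ] shift now [-2.3 -0.2  1.7] after [-2.3 -0.2  1.8]
```

```bash
python3 -m handwheel '[[[0,0,0,-0.002,0,0,0],[0,0,0,-0.002,0,0,0],[0,0,0,0,0,0,0],[0,0,0,0,0,0,0]]]'
python3 -c "
from h import *
go(place(CL,[19.5-45,0,66])[0],23.49)"
```

```text
t: 10.2
tcp_pos: [0.5465, 0.2391, 0.0679]
tool_rot: [0.979, 0.202, 0.009, -0.001]
force: [9.9, 11.1, -3.1]
finger_gap: 0.171
gripper_force: 39.2
t 10.2 gap 0.171 tcp [0.5465 0.2391 0.0679] F [ 9.9 11.1 -3.1] turn [ 0.05 -1.07 -0.15] shift now [-2.3 -0.2  1.8] after [-2.3 -0.2  1.9]
```

The bar is against its end stop: there was no more travel and the force rose to 13 N. I'll release it and go to the block.

```bash
python3 -m handwheel '[[[0,0,0,0.005,0,0,0],[0,0,0,0,0,0,0.7],[0,0,0,0,0,0,0.7],[0,0,0,0,0,0,0.7],[0,0,0,0,0,-0.03,0.8],[0,0,0,0,0,-0.03,0.8],[0,-1,0,0.02,0,0,0.8],[0,0,0,0.03,0,0,0.8],[0,0,0,0.03,0,0,0.8],[0,0,0,0,0,0,0.8],[0,0,0,0,0,0,0.8]]]'
python3 -c "
from h import *
go(place(CL,[60,0,20])[0],23.49)
z=lambda im,x,y,w,h,k:cv2.resize(im[y:y+h,x:x+w],None,fx=k,fy=k,interpolation=cv2.INTER_CUBIC)
cv2.imwrite('pics/g3.png',z(snapshot('side'),240,200,150,130,4)[:,:,::-1])"
```

```text
t: 11.58
tcp_pos: [0.6157, 0.269, 0.1249]
tool_rot: [0.979, 0.203, -0.009, 0.002]
force: [0.3, 0.5, -0.3]
finger_gap: 0.8
gripper_force: 0.0
t 11.57 gap 0.8 tcp [0.6157 0.269  0.1249] F [ 0.3  0.5 -0.3] turn [ 0.01  1.11 -0.06] shift now [  9.8  -0.4 104.8] after [  7.8  -0.3 104.9]
```

View pics/g3.png

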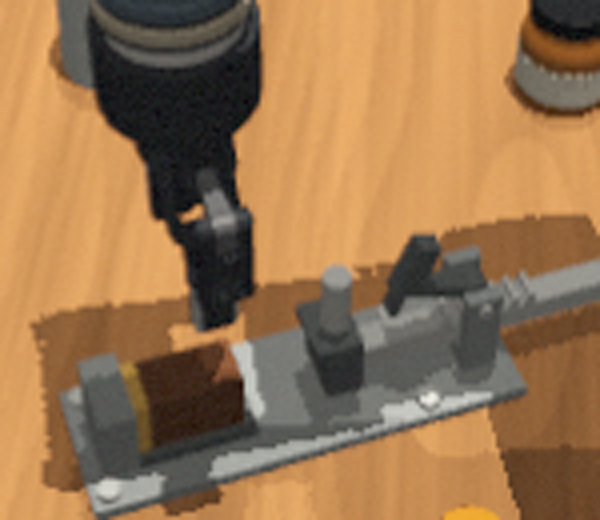

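The bar is back, with the knob at (337,280), and the block lies free in the bed at (190,395). I'll grip it across its width.

```bash
python3 -m handwheel '[[[0,1.1,0,0.0078,-0.0003,0.05,0.75],[0,0,0,0,0,0.035,0.75],[0,0,0,0,0,0.02,0.75],[0,0,0,0,0,0,0.75],[0,0,0,0,0,0,0.5],[0,0,0,0,0,0,0.2],[0,0,0,0,0,0,0.2],[0,0,0,0,0,0,0.2],[0,0,0,0,0,0,0.2],[0,0,0,0,0,0,0.2]]]' 40
python3 -c "
from h import *
go(place(CL,[60,0,20])[0],23.49)"
```

```text
t: 12.88
tcp_pos: [0.6253, 0.273, 0.0226]
tool_rot: [0.979, 0.203, 0.003, -0.0]
force: [0.3, -0.2, 6.5]
finger_gap: 0.343
gripper_force: 41.3
t 12.88 gap 0.343 tcp [0.6253 0.273  0.0226] F [ 0.3 -0.2  6.5] turn [ 0.07 -0.37 -0.05] shift now [-2.6 -0.5  2.6] after [-2.6 -0.5  2.6]
```

```bash
python3 -m handwheel '[[[0,0,0,0,0,-0.01,0.2],[0,0,0,0,0,-0.02,0.2],[0,0,0,0,0,-0.03,0.2],[0,0,0,0,0,-0.04,0.2],[0,0,0,0,0,-0.02,0.2],[0,0,0,0,0,0,0.2]]]' 40
python3 -c "
from h import *
go([.56,.04,.1],90)
go([.56,.04,.1],23.49)"
```

```text
t: 13.62
tcp_pos: [0.6246, 0.273, 0.1428]
tool_rot: [0.979, 0.203, 0.004, -0.0]
force: [-0.2, -0.4, -2.9]
finger_gap: 0.345
gripper_force: 40.4
t 13.62 gap 0.345 tcp [0.6246 0.273  0.1428] F [-0.2 -0.4 -2.9] turn [  0.3   -0.32 -66.56] shift now [-152.2  188.    42. ] after [-233.   -64.6   42.8]
t 13.62 gap 0.345 tcp [0.6246 0.273  0.1428] F [-0.2 -0.4 -2.9] turn [ 0.07 -0.41 -0.05] shift now [-152.2  188.    42. ] after [-152.1  187.9   42.8]
```

```bash
python3 -m handwheel '[[[0,0,0,-0.0152,0.0188,0,0.2],[0,0,0,-0.0304,0.0376,0,0.2],[0,0,0,-0.0304,0.0376,0,0.2],[0,0,0,-0.0304,0.0376,0,0.2],[0,0,0,-0.0304,0.0376,0,0.2],[0,0,0,-0.0152,0.0188,0,0.2],[0,0,-9.5,0,0,0,0.2],[0,0,-9.5,0,0,0,0.2],[0,0,-9.5,0,0,0,0.2],[0,0,-9.5,0,0,0,0.2],[0,0,-9.5,0,0,0,0.2],[0,0,-9.5,0,0,0,0.2],[0,0,-9.5,0,0,0,0.2],[0,0,0,0,0,0,0.2],[0,0,0,0,0,0,0.2]]]' 40
python3 -c "
from h import *
go([.56,.04,.0115],90)"
```

```text
t: 15.5
tcp_pos: [0.5582, 0.0398, 0.1393]
tool_rot: [0.708, 0.706, 0.001, 0.0]
force: [0.1, -0.7, -1.7]
finger_gap: 0.347
gripper_force: 40.3
t 15.5 gap 0.347 tcp [0.5582 0.0398 0.1393] F [ 0.1 -0.7 -1.7] turn [ 0.06 -0.05 -0.2 ] shift now [1.000e-01 1.700e+00 1.279e+02] after [  0.2   1.8 127.8]
```

```bash
python3 -m handwheel '[[[0,0,0,0,0,0.04,0.2],[0,0,0,0,0,0.04,0.2],[0,0,0,0,0,0.03,0.2],[0,0,0,0,0,0.008,0.2],[0,0,0,0,0,0.004,0.2],[0,0,0,0,0,0.002,0.2],[0,0,0,0,0,0.001,0.2],[0,0,0,0,0,0.001,0.2],[0,0,0,0,0,0,0.2],[0,0,0,0,0,0,0.2]]]' 40
```

```text
t: 16.75
tcp_pos: [0.5593, 0.0398, 0.0144]
tool_rot: [0.707, 0.707, 0.001, 0.001]
force: [-0.2, -0.3, -2.5]
finger_gap: 0.343
gripper_force: 40.2
```

```bash
python3 -m handwheel '[[[0,0,0,0,0,0.0015,0.2],[0,0,0,0,0,0.001,0.2],[0,0,0,0,0,0.001,0.2],[0,0,0,0,0,0,0.2],[0,0,0,0,0,0,0.2]]]' 40
```

```text
t: 17.38
tcp_pos: [0.5591, 0.0398, 0.0107]
tool_rot: [0.707, 0.707, 0.001, 0.001]
force: [0.2, -1.2, -2.1]
finger_gap: 0.344
gripper_force: 40.5
```

```bash
python3 -m handwheel '[[[0,0,0,0,0,0.001,0.2],[0,0,0,0,0,0.0005,0.2],[0,0,0,0,0,0,0.2],[0,0,0,0,0,0,0.2]]]' 40
```

```text
t: 17.88
tcp_pos: [0.5592, 0.0397, 0.0106]
tool_rot: [0.707, 0.707, 0.001, 0.001]
force: [-1.7, 0.7, 10.1]
finger_gap: 0.346
gripper_force: 41.9
```

The block is on the bench. I'll release it, rise, turn 90° and look.

```bash
python3 -m handwheel '[[[0,0,0,0,0,0,0.7],[0,0,0,0,0,0,0.7],[0,0,0,0,0,0,0.7],[0,0,0,0,0,-0.05,1],[0,0,0,0,0,-0.05,1],[0,0,10,0,0,0,1],[0,0,10,0,0,0,1],[0,0,10,0,0,0,1],[0,0,10,0,0,0,1],[0,0,10,0,0,0,1],[0,0,10,0,0,0,1],[0,0,10,0,0,0,1],[0,0,10,0,0,0,1],[0,0,10,0,0,0,1],[0,0,0,0,0,0,1],[0,0,0,0,0,0,1]]]'
python3 -c "
from h import *
go([.559,.04,.004],0)
z=lambda im,x,y,w,h,k:cv2.resize(im[y:y+h,x:x+w],None,fx=k,fy=k,interpolation=cv2.INTER_CUBIC)
b=snapshot('side'); t=snapshot('top')
print(proj('side',[.56,.04,.03]))
cv2.imwrite('pics/g4.png',np.hstack([z(b,270,160,110,110,3.6),z(t,260,130,110,110,3.6)])[:,:,::-1])"
```

```text
t: 19.88
tcp_pos: [0.5589, 0.0397, 0.1091]
tool_rot: [1.0, 0.001, 0.001, -0.0]
force: [0.3, 0.1, 0.5]
finger_gap: 0.997
gripper_force: 0.0
t 19.88 gap 0.997 tcp [0.5589 0.0397 0.1091] F [0.3 0.1 0.5] turn [-0.04 -0.15  0.08] shift now [-1.000e-01 -2.000e-01  1.051e+02] after [ 1.000e-01 -3.000e-01  1.051e+02]
[[321.22428337 223.97286362]]
```

View pics/g4.png

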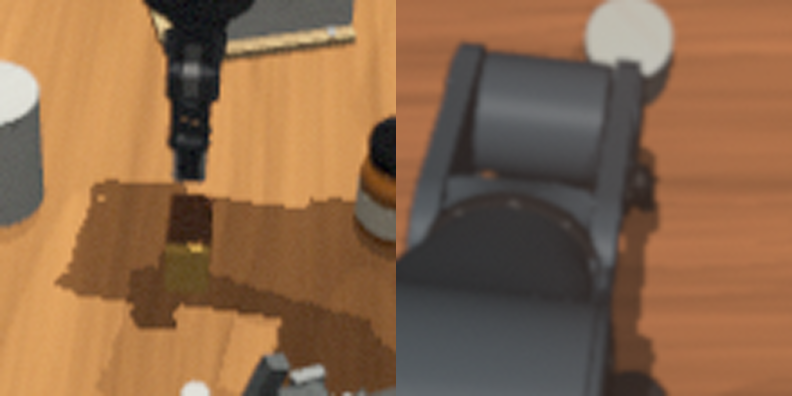

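```bash
python3 -c "
from h import *
print(ray('side',(322.2,240.5),0), proj('side',[[.559,.07,0],[.559,.07,.038],[.559,.01,.038]]))"
```

```text
[0.55521148 0.06852   ] [[320.66380935 240.83889402]
 [320.96068053 230.17377209]
 [322.38076641 213.59787434]]
```

The brass end faces the side camera (+y), with its foot at (322,240), giving a block centre of about (0.557, 0.039). Next I grip it by the ends.

```bash
python3 -m handwheel '[[[0,0,0,0,0.001,0.05,1],[0,0,0,0,0,0.04,1],[0,0,0,0,0,0.012,1],[0,0,0,0,0,0.004,1],[0,0,0,0,0,0.002,1],[0,0,0,0,0,0,0.6],[0,0,0,0,0,0,0.6],[0,0,0,0,0,0,0.6],[0,0,0,0,0,0,0.6],[0,0,0,0,0,0,0.6],[0,0,0,0,0,0,0.6]]]' 40
python3 -c "
from h import *
go([.559,.04,.004],0)"
```

```text
t: 21.35
tcp_pos: [0.5601, 0.0387, 0.0025]
tool_rot: [1.0, -0.0, 0.003, -0.0]
force: [-1.2, -0.3, 6.4]
finger_gap: 0.694
gripper_force: 44.8
t 21.35 gap 0.694 tcp [0.5601 0.0387 0.0025] F [-1.2 -0.3  6.4] turn [-0.02 -0.3  -0.05] shift now [-1.1 -1.3 -1.6] after [-1.1 -1.3 -1.5]
```

```bash
python3 -m handwheel '[[[0,0,0,0,0,-0.01,0.6],[0,0,0,0,0,-0.03,0.6],[0,0,0,0,0,-0.05,0.6],[0,0,0,0,0,-0.05,0.6],[0,0,-10,0,0,0,0.6],[0,0,-10,0,0,0,0.6],[0,0,-10,0,0,0,0.6],[0,0,-10,0,0,0,0.6],[0,0,-10,0,0,0,0.6],[0,0,-10,0,0,0,0.6],[0,0,-10,0,0,0,0.6],[0,0,-10,0,0,0,0.6],[0,0,-10,0,0,0,0.6],[0,0,-10,0,0,0,0.6],[0,0,-7,0,0,0,0.6],[0,0,0,0,0,0,0.6],[0,0,0,0,0,0,0.6]]]' 40
python3 -c "
from h import *
go(place(JG,[-10,0,120])[0],106.99)"
```

```text
t: 23.48
tcp_pos: [0.5585, 0.0388, 0.1413]
tool_rot: [0.596, 0.803, 0.001, 0.001]
force: [0.2, -0.3, -1.4]
finger_gap: 0.695
gripper_force: 44.0
t 23.48 gap 0.695 tcp [0.5585 0.0388 0.1413] F [ 0.2 -0.3 -1.4] turn [ 0.15  0.   -0.15] shift now [-258.1 -106.2   21. ] after [-257.9 -106.9   21.3]
```

```bash
python3 -m handwheel '[[[0,0,0,-0.0215,-0.0089,0,0.6],[0,0,0,-0.043,-0.0178,0,0.6],[0,0,0,-0.043,-0.0178,0,0.6],[0,0,0,-0.043,-0.0178,0,0.6],[0,0,0,-0.043,-0.0178,0,0.6],[0,0,0,-0.043,-0.0178,0.01,0.6],[0,0,0,-0.0215,-0.009,0.01,0.6],[0,0,0,0,0,0,0.6],[0,0,0,0,0,0,0.6]]]' 40
python3 -c "
from h import *
go(place(JG,[-10,0,72])[0],106.99)
b=snapshot('side');t=snapshot('top')
z=lambda im,x,y,w,h,k:cv2.resize(im[y:y+h,x:x+w],None,fx=k,fy=k,interpolation=cv2.INTER_CUBIC)
print(proj('top',place(JG,[0,0,60])))
cv2.imwrite('pics/g5.png',np.hstack([z(b,290,90,100,100,4),z(t,350,150,100,100,4)])[:,:,::-1])"
```

```text
t: 24.6
tcp_pos: [0.5314, -0.2378, 0.1207]
tool_rot: [0.595, 0.804, 0.001, 0.0]
force: [-0.7, -0.0, -1.2]
finger_gap: 0.697
gripper_force: 44.0
t 24.6 gap 0.697 tcp [ 0.5314 -0.2378  0.1207] F [-0.7 -0.  -1.2] turn [ 0.13 -0.09 -0.04] shift now [-1.4 -0.2 48.7] after [-1.3 -0.1 48.7]
[[400.92505497 203.1239184 ]]
```

View pics/g5.png

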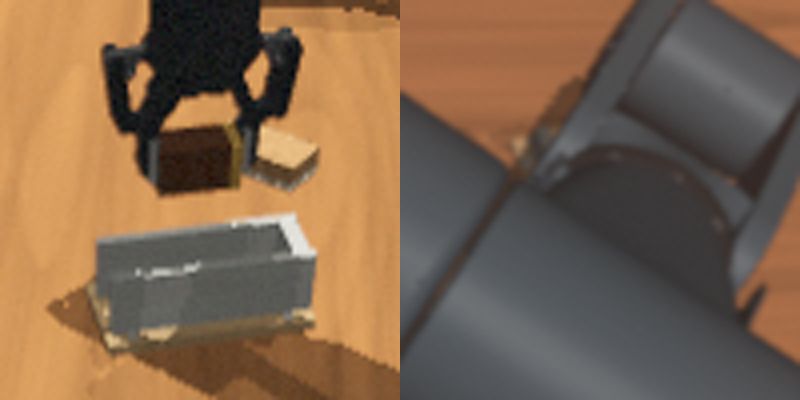

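The block, brass end to the right (stop side), hangs over the channel at (195,160), above the jig at (205,270). I'll lower it.

```bash
python3 -m handwheel '[[[0,0,0,-0.0008,0,0.03,0.6],[0,0,0,0,0,0.02,0.6],[0,0,0,0,0,0.006,0.6],[0,0,0,0,0,0.006,0.6],[0,0,0,0,0,0.006,0.6],[0,0,0,0,0,0,0.6]]]' 40; python3 -m handwheel '[[[0,0,0,0,0,0.008,0.6],[0,0,0,0,0,0.008,0.6],[0,0,0,0,0,0.008,0.6],[0,0,0,0,0,0.006,0.6],[0,0,0,0,0,0.004,0.6],[0,0,0,0,0,0,0.6],[0,0,0,0,0,0,0.6]]]' 40
python3 -c "
from h import *
go(place(JG,[-10,0,12.5])[0],106.99)"
```

```text
t: 25.45
tcp_pos: [0.5322, -0.2399, 0.053]
tool_rot: [0.595, 0.804, 0.001, 0.001]
force: [-1.0, 0.4, -1.2]
finger_gap: 0.696
gripper_force: 44.1
t: 26.32
tcp_pos: [0.5324, -0.24, 0.0191]
tool_rot: [0.595, 0.804, 0.001, 0.001]
force: [-0.2, -0.3, -2.1]
finger_gap: 0.694
gripper_force: 44.1
t 26.32 gap 0.694 tcp [ 0.5324 -0.24    0.0191] F [-0.2 -0.3 -2.1] turn [ 0.18  0.03 -0.05] shift now [ 1.2 -0.5  6.6] after [ 1.1 -0.5  6.6]
```

```bash
python3 -m handwheel '[[[0,0,0,0.0005,0,0.002,0.6],[0,0,0,0,0,0.0015,0.6],[0,0,0,0,0,0.001,0.6],[0,0,0,0,0,0.0007,0.6],[0,0,0,0,0,0,0.6],[0,0,0,0,0,0,0.6]]]' 40;python3 -m handwheel '[[[0,0,0,0,0,0.0006,0.6],[0,0,0,0,0,0.0004,0.6],[0,0,0,0,0,0,0.6],[0,0,0,0,0,0,0.6]]]' 40
```

```text
t: 27.08
tcp_pos: [0.5322, -0.2395, 0.0138]
tool_rot: [0.595, 0.804, 0.001, 0.001]
force: [0.6, -0.1, -1.7]
finger_gap: 0.701
gripper_force: 44.1
t: 27.58
tcp_pos: [0.5321, -0.2395, 0.0127]
tool_rot: [0.595, 0.804, 0.001, 0.001]
force: [-0.1, -0.5, -2.0]
finger_gap: 0.694
gripper_force: 44.1
```

```bash
python3 -m handwheel '[[[0,0,0,0,0,0.0005,0.6],[0,0,0,0,0,0.0005,0.6],[0,0,0,0,0,0,0.6],[0,0,0,0,0,0,0.6]]]' 40
```

```text
t: 28.08
tcp_pos: [0.5322, -0.2395, 0.0126]
tool_rot: [0.595, 0.804, 0.001, 0.001]
force: [-0.7, 0.9, 5.5]
finger_gap: 0.699
gripper_force: 45.0
```

On the floor. I'll release, rise, shut the fingers and go behind the block.

```bash
python3 -m handwheel '[[[0,0,0,0,0,0,0.95],[0,0,0,0,0,0,0.95],[0,0,0,0,0,0,0.95],[0,0,0,0,0,-0.03,0.95],[0,0,0,0,0,-0.05,0.95],[0,0,0,0,0.04,0,0],[0,0,0,0,0.03,0,0],[0,0,0,0,0,0,0],[0,0,0,0,0,0,0],[0,0,0,0,0,0,0],[0,0,0,0,0,0,0]]]' 40
python3 -c "
from h import *
go(place(JG,[-76,0,23])[0],106.99)
b=snapshot('side')
z=lambda im,x,y,w,h,k:cv2.resize(im[y:y+h,x:x+w],None,fx=k,fy=k,interpolation=cv2.INTER_CUBIC)
cv2.imwrite('pics/g6.png',z(b,290,90,100,100,5)[:,:,::-1])"
```

```text
t: 29.45
tcp_pos: [0.598, -0.2194, 0.0918]
tool_rot: [0.596, 0.803, 0.001, 0.001]
force: [-0.7, -0.0, -1.0]
finger_gap: -0.003
gripper_force: 0.0
t 29.45 gap -0.003 tcp [ 0.598  -0.2194  0.0918] F [-0.7 -0.  -1. ] turn [ 0.13 -0.03 -0.11] shift now [ 0.6 -3.4 68.8] after [ 0.6 -3.2 68.8]
```

View pics/g6.png

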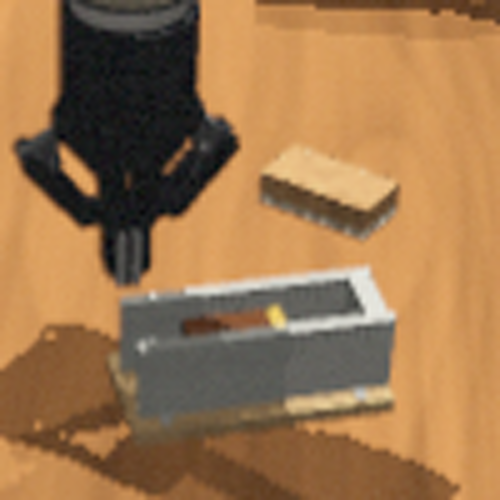

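The block lies in the channel, brass end at (275,318) toward the stop, with the shut fingers above the open end. Lowering and pushing.

```bash
python3 -m handwheel '[[[0,0,0,0.0006,0,0.03,0],[0,0,0,0,0,0.02,0],[0,0,0,0,0,0.011,0],[0,0,0,0,-0.008,0,0],[0,0,0,0,-0.008,0,0],[0,0,0,0,-0.006,0,0],[0,0,0,0,-0.006,0,0],[0,0,0,0,-0.006,0,0],[0,0,0,0,-0.006,0,0],[0,0,0,0,-0.006,0,0],[0,0,0,0,-0.006,0,0],[0,0,0,0,0,0,0]]]' 40
python3 -c "
from h import *
go(place(JG,[-7,0,30])[0],106.99)"
```

```text
t: 31.0
tcp_pos: [0.5479, -0.2335, 0.0305]
tool_rot: [0.595, 0.803, 0.001, -0.0]
force: [-0.5, -0.1, 0.9]
finger_gap: -0.002
gripper_force: 0.0
t 31.0 gap -0.002 tcp [ 0.5479 -0.2335  0.0305] F [-0.5 -0.1  0.9] turn [ 0.07 -0.07 -0.06] shift now [ -0.6 -20.2   0.5] after [ -0.6 -20.2   0.5]
```

```bash
python3 -m handwheel '[[[0,0,0,0,-0.005,0,0],[0,0,0,0,-0.005,0,0],[0,0,0,0,-0.003,0,0],[0,0,0,0,0,0,0]]]' 40;python3 -m handwheel '[[[0,0,0,0,-0.003,0,0],[0,0,0,0,-0.002,0,0],[0,0,0,0,0,0,0]]]' 40
```

```text
t: 31.5
tcp_pos: [0.536, -0.2374, 0.0306]
tool_rot: [0.595, 0.803, 0.001, 0.0]
force: [0.4, -0.4, -0.0]
finger_gap: 0.002
gripper_force: 0.0
t: 31.88
tcp_pos: [0.5318, -0.2389, 0.0308]
tool_rot: [0.595, 0.804, 0.001, 0.001]
force: [0.2, -0.4, 0.4]
finger_gap: 0.001
gripper_force: 0.2
```

```bash
python3 -m handwheel '[[[0,0,0,0,-0.002,0,0],[0,0,0,0,-0.0015,0,0],[0,0,0,0,0,0,0]]]' 40;python3 -m handwheel '[[[0,0,0,0,-0.0015,0,0],[0,0,0,0,-0.001,0,0],[0,0,0,0,0,0,0]]]' 40
python3 -c "
from h import *
b=snapshot('side')
go(place(JG,[-7,0,30])[0],106.99)
z=lambda im,x,y,w,h,k:cv2.resize(im[y:y+h,x:x+w],None,fx=k,fy=k,interpolation=cv2.INTER_CUBIC)
cv2.imwrite('pics/g7.png',z(b,290,90,100,100,5)[:,:,::-1])"
```

```text
t: 32.25
tcp_pos: [0.5313, -0.2399, 0.0313]
tool_rot: [0.596, 0.803, 0.002, 0.004]
force: [6.6, 4.5, -0.9]
finger_gap: -0.003
gripper_force: 3.8
t: 32.62
tcp_pos: [0.5314, -0.2405, 0.0318]
tool_rot: [0.596, 0.803, 0.004, 0.006]
force: [12.5, 7.3, 0.1]
finger_gap: 0.0
gripper_force: 6.8
t 32.67 gap 0.0 tcp [ 0.5314 -0.2405  0.0318] F [11.9  7.5 -0.2] turn [ 0.72  0.3  -0.2 ] shift now [ 1.3 -2.4  1.8] after [ 1.3 -2.4  1.8]
```

The block bears on the stop: no further travel, and the force rises to 14 N. I'll back off and rise clear.

```bash
python3 -m handwheel '[[[0,0,0,0,0.004,0,0],[0,0,0,0,0.006,0,0],[0,0,0,0,0.01,0,0],[0,0,0,0,0,-0.04,0],[0,0,0,0,0,-0.06,0],[0,0,0,0,0,-0.06,0],[0,0,0,0.05,0,0,0],[0,0,0,0.05,0,0,0],[0,0,0,0.05,0,0,0],[0,0,0,0.05,0,0,0],[0,0,0,0,0,0,0],[0,0,0,0,0,0,0]]]' 40
python3 -c "
from h import *
t=snapshot('top');s=snapshot('side');go([.5,0,.2],107)
for nm,im in(('top',t),('side',s)):
    h=cv2.cvtColor(im,cv2.COLOR_RGB2HSV)
    print(nm,'brass exp at stop',proj(nm,place(JG,[61,0,48])).round(1),'edges',proj(nm,place(JG,[[65,-15,48],[65,15,48],[5,-15,48],[5,15,48],[57,0,48]])).round(1).tolist())
    c=proj(nm,place(JG,[40,0,48]))[0].astype(int)
    # samples along the channel at block-top height
    X=np.arange(-20,76,4);P=proj(nm,place(JG,[[x,0,48] for x in X])).round().astype(int)
    print([(int(x),im[v,u].tolist()) for x,(u,v) in zip(X,P)])
"
```

```text
t: 34.17
tcp_pos: [0.4873, -0.0439, 0.191]
tool_rot: [0.595, 0.804, 0.001, 0.002]
force: [0.5, 0.4, -0.3]
finger_gap: -0.002
gripper_force: 0.0
t 34.27 gap 0.001 tcp [ 0.4875 -0.0447  0.1909] F [-0.2  0.3 -1.1] turn [ 0.22  0.07 -0.12] shift now [39.2 25.  -9.1] after [39.1 25.  -9.1]
top brass exp at stop [[407.2 223.2]] edges [[402.9, 226.1], [412.5, 223.0], [396.0, 206.9], [405.5, 203.9], [406.8, 221.9]]
[(-20, [187, 162, 117]), (-16, [187, 161, 116]), (-12, [188, 162, 117]), (-8, [187, 162, 117]), (-4, [187, 161, 116]), (0, [177, 152, 109]), (4, [137, 106, 75]), (8, [113, 74, 53]), (12, [110, 71, 50]), (16, [109, 70, 50]), (20, [108, 70, 50]), (24, [109, 70, 50]), (28, [108, 70, 50]), (32, [109, 70, 49]), (36, [109, 70, 49]), (40, [109, 70, 50]), (44, [108, 69, 49]), (48, [108, 69, 49]), (52, [112, 75, 52]), (56, [178, 161, 89]), (60, [180, 164, 105]), (64, [179, 172, 160]), (68, [186, 183, 181]), (72, [179, 176, 174])]
side brass exp at stop [[359.2 152. ]] edges [[362.0, 154.7], [359.0, 149.1], [342.7, 157.1], [340.0, 151.4], [358.0, 152.2]]
[(-20, [93, 95, 92]), (-16, [112, 111, 106]), (-12, [129, 131, 124]), (-8, [132, 130, 126]), (-4, [132, 132, 126]), (0, [74, 68, 59]), (4, [65, 44, 35]), (8, [144, 102, 77]), (12, [157, 124, 102]), (16, [160, 128, 105]), (20, [158, 127, 106]), (24, [167, 144, 127]), (28, [132, 81, 47]), (32, [145, 101, 75]), (36, [126, 92, 72]), (40, [40, 42, 39]), (44, [68, 65, 63]), (48, [82, 79, 76]), (52, [65, 65, 65]), (56, [77, 73, 72]), (60, [74, 71, 71]), (64, [60, 61, 60]), (68, [99, 102, 94]), (72, [213, 212, 205])]
```

The top view samples match a block that is home: wood from x ≈ 4 to 53, brass from 55 to 62, then the stop with no gap. Handing in.

```bash
python3 -c "
from station import *
print(sign_off())"
```

```text
the job is handed in; nothing more can be done
None
```

The job is handed in at about 34 s: the block lies in the jig channel with its brass end against the stop, and the clamp is open with its bar fully back and pawl lifted. The bystanders showed no sign of contact, though I took no final picture of them.

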